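# Fit the pivot pin of a solar panel stand

## Task

Take the red-handled steel pivot pin from its wooden rest and thread it through the small solar panel's stand: in at the orange bearing, on through the black knuckle of the panel and out through the yellow bearing, pushed fully home until its collar sits against the orange bearing. The bearings are not exactly where the stand's plate suggests, so feel for the hole gently and never force the pin; leave it there, let go, and leave everything else on the bench as it is.

Things in the scene. Friction and masses are not known exactly. Their poses are not given: they have to be found in the camera images.
- pin: Steel pivot pin, about 0.11 kg, in the rest. Origin: on its axis, front face of its collar; +x along the shaft to the nose. Shaft 10 mm in diameter, 115 mm long, its last 5 mm tapering to a flat nose 8.6 mm across. Collar 22 mm in diameter, x -4 to 0 mm. Flat red handle, x -50 to -4 mm, 16 mm wide (y), 24 mm high (z -13 to 11 mm): grip about x = -27 mm.
- pin_nose (a point): Centre of the pin's flat nose, 115 mm along the pin's +x from its origin; axes as the pin's.
- stand: Grey base plate 170 x 110 x 12 mm fixed to the bench. Origin: centre of its underside, at bench height; z up, +x the way the pin must travel. Bolted tight on it through slots is a carrier with two upright bearing plates, 44 mm wide, 102 mm high, whose holes share a line parallel to x. More than 22 N on the stand, its bearings or its panel is too much.
- entry (a point): Nominal mouth of the orange bearing (plate from stand x -50 to -38 mm), 80 mm above the bench, axes as the stand's. Hole 11.6 mm in diameter, 1 mm countersink on its -x face. Height and x are true, but the whole carrier, with both bearings and panel, is displaced along the stand's y by an unmeasured amount, up to 9 mm either way: find the hole by feel with the pin's nose.
- middle (a point): Nominal middle of the panel's black knuckle (stand x -14 to +14 mm, 36 mm wide and high), 80 mm up, displaced with the carrier. Same hole; the knuckle may be up to 1.5 mm off the bearings' line in y, but slides 3 mm either way under 1 to 2 N and is centred by the pin's taper. The yellow-framed panel, 150 x 130 mm, slopes down from it on the stand's -y side.
- exit (a point): Nominal outlet of the yellow bearing (plate from stand x +38 to +50 mm), 80 mm up, displaced in y with the carrier. Same hole as the orange one, exactly in line with it, countersunk on its -x side.
- rest: Fixed wooden rest that holds the pin: board 110 x 50 x 10 mm (origin: centre of the underside, x along the pin) with two notched blocks 14 mm thick, 36 mm wide, 44 mm high at x = -40 and +40 mm. The notches, 12.8 mm wide, are open upwards and hold the pin's axis 40 mm above the bench. The pin's collar and handle overhang its -x end.
- case: Bystander: black open battery case, 160 x 110 x 45 mm, origin under its centre.
- screwdriver: Bystander: screwdriver with a yellow handle lying on the bench.
- lamp: Bystander: orange lamp head, 72 mm across, 88 mm high, origin under its centre.
- bezel: Bystander: white plastic ring, 66 mm across, 12 mm high, origin under its centre.
- jar: Bystander: jar, 56 mm across, 70 mm high, origin under its centre.
- wrench: Bystander: steel wrench lying on the bench.
- shell: Bystander: yellow open lantern shell, 170 x 120 x 40 mm, origin under its centre.

How it is judged:
By the outcome, as a careful person would: the job done as asked, in the order asked, and still so for the second after the job is handed in, with the robot touching nothing.
It also fails if it takes over 64 s, if anything falls off the work surface, if the arm or the gripper's body presses on something with over 40 N, if the wrist force passes 120 N, or if a joint passes its speed limit or range.

## Robot

A 6-joint arm with a two-finger parallel gripper is mounted at the origin on the work surface. World frame = base frame: x ahead of the robot, y to its left, z up, the work surface at z = 0. Lengths are in m, angles in rad, forces in N, time in s.
With the tool pointing down it reaches from about 0.35 to 1 m from the base axis. Payload 7.1 kg.
Tool frame: the origin (TCP) lies between the finger pads; the fingertips stand 22 mm ahead of it and the grasp point (between the pads) lies 3 mm ahead of it; z points along the fingers, y is the line along which they close (so a half turn about z gives the same grasp; the last joint's range is limited). The gripper opens to 85 mm and grips with 20 to 120 N. Pads are 22 mm wide; open, the fingers measure 114 mm over their backs; the gripper's body (76 mm by 85 mm) begins 54 mm behind the grasp point. The pads swing forward as they close: fully open they stand 13 mm farther back than shut.
Start: joints at [1.183, 0.423, 1.63, -0, 1.089, -0.019], TCP at [0.225, 0.583, 0.253] pointing down, gripper open.
Joint ranges: [-3, 3], [-0.9, 2.11], [0.09, 2.58], [-1.31, 4.45], [0.11, 2.69], [-2.54, 2.54]. Speed limits (rad/s): [2.39, 2.39, 3.01, 3.14, 3.14, 3.14].

## Interface

Orientations are given as a rotation vector (axis times angle).
In Python, from rig import manip gives the robot as it stands. The module is installed in compiled form; this text tells all that it offers. Calls block until the motion is done:
- manip.move_to(position, orientation): joint-space move of the TCP to a pose.
- manip.servo_line(position, orientation=None, rate=0.15): straight line of the TCP; orientation=None keeps the orientation; rate is the mean speed in m/s.
- manip.set_joints(angles): joint-space move.
- manip.command_gripper(opening, f_grip=None): finger opening in m; f_grip is the grip in N (None keeps the last); returns when the fingers have stopped.
- manip.hold(seconds).
- manip.solve_ik(position, orientation): joint angles nearest the present ones, or None.
- manip.camera(name): name is "scene" or "top"; returns a dict with "image" (400x640x3 uint8, red, green, blue), "fx", "fy", "cx", "cy" (pixels), "cam_to_world" (4x4, takes a point from camera to world coordinates). Camera axes: x right, y down, z forward; pixel columns grow to the right and rows downward; lengths in m; the calibration is good to about 2 mm. A picture is of the moment at which its call begins. There is no depth.
A pose or a line that the arm cannot do raises manip.IKError and nothing moves.
- manip.sign_off(): hands the job in; it is judged then, once.
Readings, each from a call of its own:
- manip.get_time(): time.
- manip.get_joint_positions(): joint angles.
- manip.get_joint_vel(): joint speeds.
- manip.get_tau(): joint torques, N m.
- manip.get_position(): TCP position.
- manip.get_ee_rot(): TCP orientation.
- manip.get_contact_force(): force on the tool from outside, world axes, zero at the start.
- manip.get_torque(): the same for the moment, N m.
- manip.get_width(): finger opening in m.
- manip.get_grip_force(): force on a finger pad.
Only numpy, scipy, OpenCV 4.12 (cv2) and the standard library are available. Lean on these libraries where they do the work, as an engineer would, in place of code of your own. Each camera call takes 0.05 s, during which the arm holds its last target. There are 200 camera calls.

## Working session

There is one attempt and no reset: what is moved stays moved. The work goes in short steps, each a Python script; the robot and the scene stay as the last script left them, time stands still between calls to the robot, and variables do not carry over. Pictures are saved under pics/ and viewed, at most 10 in all, crops included, and the job is handed in when it is done.

```bash
mkdir -p pics
python3 - <<'E'
from rig import manip
import cv2,numpy as np,pickle
d={}
for n in("scene","top"):
    c=manip.camera(n); d[n]=c; cv2.imwrite(f"pics/{n}0.png",c["image"][:,:,::-1])
    print(n,c["fx"],c["fy"],c["cx"],c["cy"],np.round(c["cam_to_world"],4).tolist())
pickle.dump(d,open("cams.pkl","wb"))
print(manip.get_time(),manip.get_ee_rot(),manip.get_contact_force(),manip.get_width())
E
```

```text
scene 436.6668637538479 436.6668637538479 324.56224322107903 206.91186887690532 [[0.396, 0.7323, -0.5541, 1.2015], [0.9181, -0.3262, 0.2251, -0.2855], [-0.0159, -0.5978, -0.8015, 1.1024], [0.0, 0.0, 0.0, 1.0]]
top 361.77522900601014 361.77522900601014 313.5222469944645 200.07716266704008 [[-0.0237, -0.9961, 0.085, 0.4098], [-0.9997, 0.0244, 0.0076, -0.0017], [-0.0097, -0.0848, -0.9964, 1.2471], [0.0, 0.0, 0.0, 1.0]]
0.1 [-5.75946800e-01 -3.08803379e+00  2.22683853e-03] [0.08611564 0.52833242 0.23311156] 0.08535171942016032
```

View pics/top0.png

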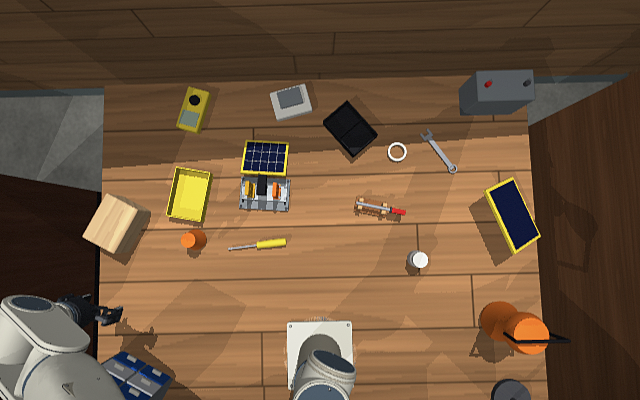

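View pics/scene0.png

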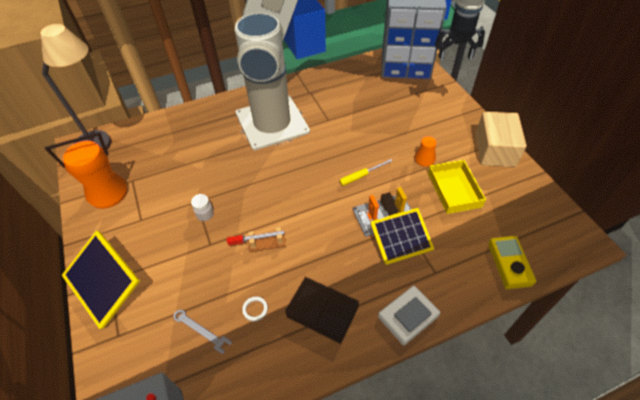

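The top view shows the pin at about (380,208) with its handle to the right and nose to the left. The stand is at about (265,190), orange bearing at (276,190), yellow at (250,190), with the panel above it. I'll zoom in on both.

Run:
```python
import cv2,pickle,numpy as np
d=pickle.load(open("cams.pkl","rb"))
t=d["top"]["image"][:,:,::-1]; s=d["scene"]["image"][:,:,::-1]
R=lambda im,r0,c0,h,w,f: cv2.resize(im[r0:r0+h,c0:c0+w],None,fx=f,fy=f,interpolation=cv2.INTER_CUBIC)
a=np.vstack([np.hstack([R(t,170,230,40,64,6),R(t,190,346,40,64,6)]),np.hstack([R(s,178,340,48,64,6),R(s,218,222,48,64,6)])])
cv2.imwrite("pics/zoom.png",a);print(a.shape)
```

```text
(528, 768, 3)
```

View pics/zoom.png

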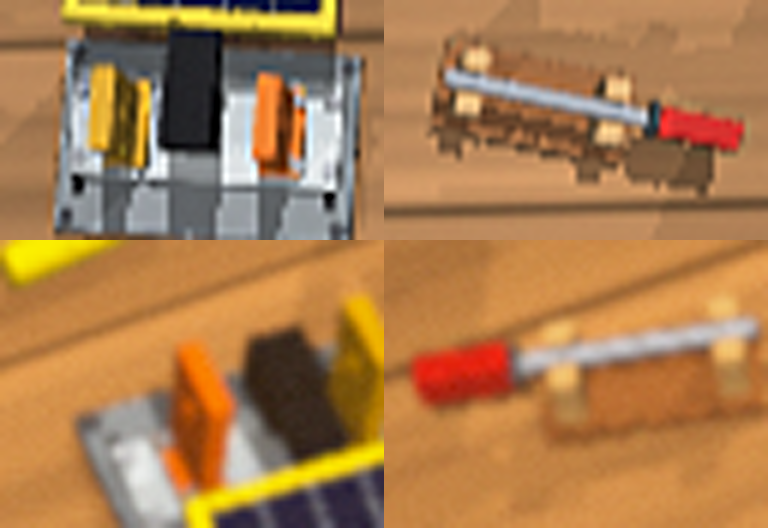

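Run:
```python
import cv2,pickle,numpy as np
d=pickle.load(open("cams.pkl","rb"))
t=d["top"]["image"][:,:,::-1]; s=d["scene"]["image"][:,:,::-1]
def R(im,r0,c0,h,w,f):
    o=cv2.resize(im[r0:r0+h,c0:c0+w],None,fx=f,fy=f,interpolation=cv2.INTER_CUBIC)
    for k in range(0,w,10): cv2.putText(o,str(c0+k),(k*f,10),0,.4,(0,255,0)); cv2.line(o,(k*f+f//2,12),(k*f+f//2,18),(0,255,0))
    for k in range(0,h,10): cv2.putText(o,str(r0+k),(0,k*f+f//2+4),0,.4,(0,255,0)); cv2.line(o,(26,k*f+f//2),(32,k*f+f//2),(0,255,0))
    return o
cv2.imwrite("pics/z2.png",R(t,168,232,49,66,12))
cv2.imwrite("pics/z3.png",R(s,178,346,49,66,12))
```

```text
(no output)
```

View pics/z2.png

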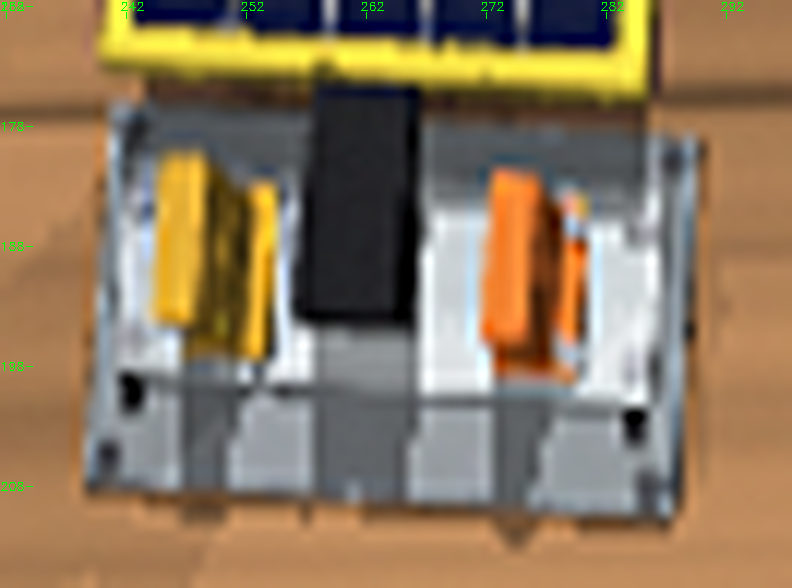

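View pics/z3.png

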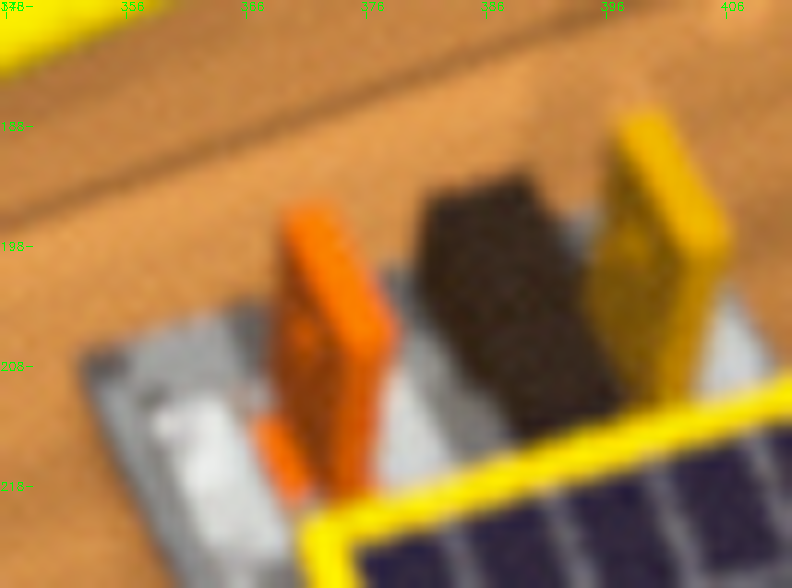

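```bash
cat > fit.py <<'E'
import pickle,numpy as np
from scipy.optimize import least_squares
d=pickle.load(open("cams.pkl","rb"))
def proj(n,P):
    c=d[n];M=np.linalg.inv(c["cam_to_world"]);q=M[:3,:3]@P+M[:3,3]
    return np.array([c["fx"]*q[0]/q[2]+c["cx"],c["fy"]*q[1]/q[2]+c["cy"]])
def W(p,x,y,z):
    c,s=np.cos(p[2]),np.sin(p[2]);return np.array([p[0]+c*x-s*y,p[1]+s*x+c*y,z])
px=lambda X,Y,c0,r0,f:np.array([c0+(X+.5)/f-.5,r0+(Y+.5)/f-.5])
T=lambda X,Y:("top",px(X,Y,232,168,12)); S=lambda X,Y:("scene",px(X,Y,346,178,12))
PT=lambda X,Y:("top",px(X-384,Y,346,190,6)); PS=lambda X,Y:("scene",px(X-384,Y-240,222,218,6))
base=[(T(112,100),85,-55),(T(704,137),-85,-55),(T(672,522),-85,55),(T(88,490),85,55),(S(80,355),-85,55)]
br=[(T(492,172),-38,-22),(T(541,172),-50,-22),(T(482,343),-38,22),(T(527,346),-50,22),
(T(160,153),50,-22),(T(207,155),38,-22),(T(155,323),50,22),(T(190,327),38,22),
(S(285,207),-50,22),(S(325,203),-38,22),(S(397,328),-38,-22),(S(352,348),-50,-22),
(S(620,120),38,22),(S(662,110),50,22),(S(733,238),50,-22),(S(690,260),38,-22)]
def rs(p,cam=None):
    r=[]
    for (n,u),x,y in base:
        if cam in(None,n): r.append(proj(n,W(p,x/1e3,y/1e3,.012))-u)
    for (n,u),x,y in br:
        if cam in(None,n): r.append(proj(n,W(p,x/1e3,y/1e3+p[3],.102))-u)
    return np.ravel(r)
pin=[(PT(446,74),115,40),(PT(652,115),0,40),(PT(742,133),-50,42),(PS(757,326),115,40),(PS(518,364),0,40),(PS(415,380),-50,40)]
def rp(p,cam=None): return np.ravel([proj(n,W(p,x/1e3,0,z/1e3))-u for (n,u),x,z in pin if cam in(None,n)])
if __name__=="__main__":
  for cam in("top","scene",None):
    a=least_squares(rs,[.45,.15,1.57,0],args=(cam,),loss="soft_l1");b=least_squares(rp,[.42,-.2,1.4],args=(cam,))
    print(cam,a.x.round(4),np.degrees(a.x[2]).round(2),np.abs(a.fun).mean().round(2),b.x.round(4),np.degrees(b.x[2]).round(2),b.fun.round(1))
    if cam is None: print(a.fun.reshape(-1,2).round(1).tolist())
E
python3 fit.py
```

```text
top [ 0.542   0.1765  1.4883 -0.0074] 85.27 0.26 [ 0.4774 -0.2472  1.3474] 77.2 [ 0.3  0.  -0.1  0.  -0.2 -0.1]
scene [ 0.5463  0.1788  1.4751 -0.0034] 84.52 0.21 [ 0.476  -0.2445  1.342 ] 76.89 [-0.2  0.   0.2 -0.1 -0.   0. ]
None [ 0.5427  0.1777  1.4858 -0.007 ] 85.13 0.37 [ 0.4767 -0.2457  1.3444] 77.03 [-0.1  0.2 -0.6  0.2 -0.7  0.2 -0.5  0.3 -0.1  0.3 -0.3  0.4]
[[-0.4, 0.1], [-0.6, -0.0], [-0.1, -0.3], [-0.9, -0.6], [-0.7, -0.5], [-0.3, 0.2], [-0.6, 0.4], [-0.4, -0.4], [-0.4, -0.4], [-0.0, 0.1], [-0.2, 0.2], [-0.7, -0.4], [0.2, -0.5], [-0.7, 0.5], [-0.2, -0.2], [-0.3, 0.8], [-0.5, 0.2], [-0.8, 0.1], [-0.5, -0.1], [-0.1, 0.3], [-0.4, -0.4]]
```

The views agree. The stand is at (0.543, 0.178), yaw 85.1°, with the bearing line at about x = 0.5497, so the carrier offset is about -5 to -7 mm. The pin origin is at (0.477, -0.246), yaw 77.0°. Next is the grasp.

```bash
cat > h.py <<'E'
import numpy as np
from scipy.spatial.transform import Rotation as Ro
from rig import manip as m
ST=np.array([.5427,.1777]); YAW=np.radians(85.1); D0=-.007
def ori(yaw):
    c,s=np.cos(yaw),np.sin(yaw)
    return Ro.from_matrix(np.array([[c,s,0],[s,-c,0],[0,0,-1]])).as_rotvec()
def world(o,yaw,x,y): # frame -> world xy
    c,s=np.cos(yaw),np.sin(yaw); return np.array([o[0]+c*x-s*y,o[1]+s*x+c*y])
GX=-.027
def tcp(x,y,z=.080,yaw=YAW): # TCP for pin nose at stand (x,y), axis height z
    return np.r_[world(ST,YAW,0,0)+world([0,0],YAW,x,y)+world([0,0],yaw,-.115+GX,0),z+.002]
def force(n=3,dt=.02):
    f=[]
    for _ in range(n): f.append(m.get_contact_force()); m.hold(dt)
    return np.mean(f,0)
def fs(f0=0,yaw=YAW): # force in stand axes
    f=force()-f0; c,s=np.cos(yaw),np.sin(yaw); return np.array([c*f[0]+s*f[1],-s*f[0]+c*f[1],f[2]])
E
python3 - <<'E'
from h import *
yaw=np.radians(77.1); g=world([.4767,-.2457],yaw,GX,0)
print(m.solve_ik([*g,.042],ori(yaw)), m.solve_ik(tcp(-.07,D0),ori(YAW)), m.solve_ik(tcp(.065,D0),ori(YAW)))
m.move_to([*g,.14],ori(yaw)); print(m.get_time())
m.servo_line([*g,.042],rate=.12); print(m.get_time(),m.get_position(),force())
m.command_gripper(.010,30); print(m.get_time(),m.get_width(),m.get_grip_force(),force(),m.get_torque())
c=m.camera("top"); import cv2
c2=m.camera("scene")
a=np.hstack([cv2.resize(c["image"][180:230,340:410],None,fx=5,fy=5),cv2.resize(c2["image"][200:250,215:285],None,fx=5,fy=5)])
cv2.imwrite("pics/g.png",a[:,:,::-1]); print(m.get_time())
E
```

```text
[-5.45930049e-01  6.36099959e-01  1.90741797e+00 -4.44089210e-16
  5.98074725e-01 -3.20782575e-01] [-8.64481689e-02  5.53652772e-01  1.92706995e+00 -4.44089210e-16
  6.60869935e-01 -9.27035531e-04] [ 1.61224342e-01  5.73137222e-01  1.88333734e+00 -4.44089210e-16
  6.85118094e-01  2.46745475e-01]
3.2417
4.2083 [ 0.47109812 -0.27221179  0.04248142] [ 0.20103044 -0.21696636  0.30666168]
4.8917 0.01544773624957671 33.87901067733765 [-0.19357018  0.26034005  2.02233794] [0.15217092 0.06054005 0.0665581 ]
5.0417
```

View pics/g.png

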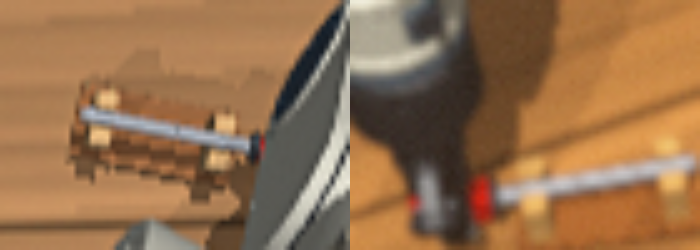

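The gripper holds the handle midway at 15.4 mm width, and the pin is still level in the notches. Next I lift it and approach the stand.

Run:
```python
from h import *
m.command_gripper(.010,80); p=m.get_position(); print(p,force())
m.servo_line([p[0],p[1],.13],rate=.12); print(m.get_time(),force())
t=tcp(-.070,D0); m.servo_line([t[0],t[1],.13],ori(YAW),rate=.2); print(m.get_time())
m.servo_line(t,rate=.1); m.hold(.3); f0=force(6); np.save("f0.npy",f0)
print(m.get_time(),t,m.get_position(),f0,m.get_torque(),m.get_width())
c=m.camera("top"); c2=m.camera("scene"); import cv2
a=np.hstack([cv2.resize(c["image"][168:218,235:315],None,fx=5,fy=5,interpolation=2),cv2.resize(c2["image"][178:228,325:405],None,fx=5,fy=5,interpolation=2)])
cv2.imwrite("pics/a.png",a[:,:,::-1])
```

```text
[ 0.47066629 -0.27200248  0.04208807] [-0.6538095  1.2539414  3.7264483]
6.1917 [ 0.02170402 -0.12570701 -1.76289345]
7.6167
8.65 [ 0.53156603 -0.03412312  0.082     ] [ 0.53176013 -0.03409799  0.08234134] [-0.15109245  0.14877817 -1.46564701] [-0.06802447  0.03806818  0.01006245] 0.014382389706174325
```

View pics/a.png

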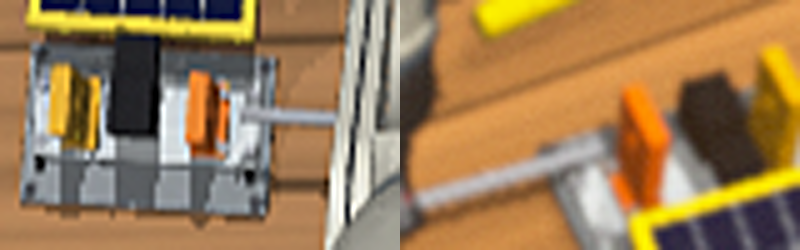

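The pin hangs level. Its nose at (245,113) in the crop is about 15 mm in front of the orange plate and roughly centred on it. Now I feel for the hole.

```bash
cat >> h.py <<'E'
def advance(x,xe,y,f0,z=.080,yaw=YAW,step=.001,lim=3.,rate=.02,log=True):
    while x<xe-1e-6:
        x=min(x+step,xe); m.servo_line(tcp(x,y,z,yaw),ori(yaw),rate=rate); f=fs(f0)
        if np.abs(f).max()>lim:
            if log: print("contact x%.1f y%.2f"%(x*1e3,y*1e3),f.round(1),round(m.get_time(),1))
            return x,f
    print("free to",x,f.round(1),round(m.get_time(),1)); return x,f
E
python3 - <<'E'
from h import *
f0=np.load("f0.npy")
m.servo_line(tcp(-.057,D0),rate=.05)
x,f=advance(-.057,-.042,D0,f0); print(m.get_torque(),m.get_position())
E
```

```text
free to -0.042 [ 0.2 -0.2 -0.3] 13.7
[-0.0759068  -0.00727897  0.03765134] [ 0.53397274 -0.00618707  0.0820008 ]
```

```bash
cat >> h.py <<'E'
def comply(x,xe,y,z,f0,yaw=YAW,step=.002,lim=7.,k=.00015):
    while x<xe-1e-6:
        x=min(x+step,xe); m.servo_line(tcp(x,y,z,yaw),ori(yaw),rate=.03); f=fs(f0)
        t=m.get_torque()
        if abs(f[1])>.8: y+=np.clip(k*f[1],-.0004,.0004)
        if abs(f[2])>.8: z+=np.clip(k*f[2],-.0004,.0004)
        if np.abs(f).max()>.8: print("x%.1f y%.2f z%.2f"%(x*1e3,y*1e3,z*1e3),f.round(1),np.round(t,2))
        if np.abs(f).max()>lim: break
    print("end x",x,"y",y,"z",z,f.round(1),round(m.get_time(),1)); return x,y,z,f
E
python3 - <<'E'
from h import *
f0=np.load("f0.npy")
comply(-.042,-.016,D0,.080,f0,lim=4)
E
```

```text
end x -0.016 y -0.007 z 0.08 [ 0.2 -0.1 -0.1] 17.6
```

Run:
```python
from h import *
f0=np.load("f0.npy")
comply(-.016,.036,D0,.080,f0,lim=6)
```

```text
x34.0 y-7.00 z80.00 [-0.8  0.2  0.2] [-0.07 -0.02 -0.02]
end x 0.036 y -0.007 z 0.08 [-0.1  0.2 -0. ] 25.4
```

Run:
```python
from h import *
f0=np.load("f0.npy")
comply(.036,.058,D0,.080,f0,lim=6)
c=m.camera("top"); c2=m.camera("scene"); import cv2
a=np.hstack([cv2.resize(c["image"][168:218,235:315],None,fx=5,fy=5,interpolation=2),cv2.resize(c2["image"][178:228,340:420],None,fx=5,fy=5,interpolation=2)])
cv2.imwrite("pics/b.png",a[:,:,::-1])
```

```text
x52.0 y-7.00 z80.12 [0.6 0.4 0.8] [0.01 0.04 0.02]
x56.0 y-7.00 z80.25 [0.7 0.4 0.9] [-0.    0.15  0.05]
end x 0.058 y -0.007 z 0.08025480547774909 [-0.   0.5  0.2] 28.7
```

View pics/b.png

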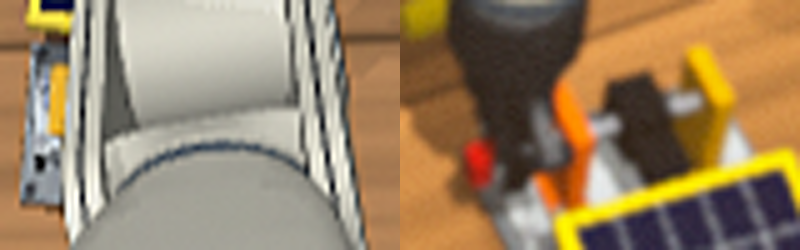

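The pin is visible between orange and black at (605,128) and between black and yellow at (685,100), so it runs through all three. I'll push it home gently until the collar seats.

Run:
```python
from h import *
f0=np.load("f0.npy"); x,y,z=.058,D0,.0801
while x<.072:
    x+=.0005 if x>.0608 else .001; m.servo_line(tcp(x,y,z),ori(YAW),rate=.02); f=fs(f0)
    if f[0]<-4 or np.abs(f).max()>7: break
print(x,f.round(1),m.get_position(),m.get_torque(),m.get_time())
```

```text
0.065 [-4.1  1.   0.9] [0.54303018 0.10009228 0.08208151] [-0.67263904  0.14382699  0.02449547] 32.0583
```

Run:
```python
from h import *
f0=np.load("f0.npy")
for x in(.0654,.0658):
    m.servo_line(tcp(x,D0,.080),ori(YAW),rate=.02); f=fs(f0); print(x,f.round(1),m.get_position())
    if f[0]<-7: break
m.command_gripper(.030,20); print(m.get_width(),force(),m.get_time())
p=m.get_position(); m.servo_line([p[0],p[1],.17],rate=.1); print(force())
m.move_to([.42,-.05,.28],ori(YAW)); print(m.get_time())
c=m.camera("top"); c2=m.camera("scene"); import cv2
a=np.hstack([cv2.resize(c["image"][168:218,235:315],None,fx=5,fy=5,interpolation=2),cv2.resize(c2["image"][178:228,340:420],None,fx=5,fy=5,interpolation=2)])
cv2.imwrite("pics/e.png",a[:,:,::-1])
```

```text
0.0654 [-7.5  0.7  2.5] [0.54301874 0.10013151 0.08207772]
0.0298924453840372 [ 0.21877613 -0.15034493  0.29509939] 32.7083
[0.36580651 0.36070316 0.09556763]
34.6917
```

View pics/e.png

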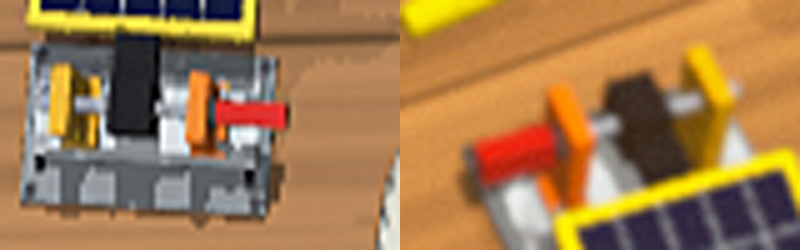

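The collar sits against the orange plate, with the handle at (250,113). The shaft passes through the knuckle, and the nose shows beyond the yellow bearing at (735,88). The robot is clear.

```bash
python3 -c "
from rig import manip as m
print(m.sign_off())"
```

```text
the job is handed in; nothing more can be done
None
```

The pin is through the orange bearing, knuckle and yellow bearing with its collar seated against the orange bearing, released with the arm clear, and handed in at about 35 s with no more than about 7.5 N measured on the stand.

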